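Set the clay-dust extractor to hand-sanding speed and switch it on

TASK

Get the clay-dust extractor ready for hand sanding. While it is still off, turn its flat knurled speed dial anticlockwise with a fingertip until the white pointer clicks in at the green dot, then press the far half (white bar) of the red rocker so that it tips over and stays on. Only touch, do not grip or lift anything; leave the sanding block, sanding stick, wax tin and eraser where they are, and finish with the dial resting at the green dot and the switch on.

Things in the scene. Friction and masses are not known exactly. Their poses are not given: they have to be found in the camera images.
- extractor: Clay-dust extractor: light grey box, 213 (its x) x 253 (y) x 56 mm high, fixed to the table. Origin: centre of its underside, on the table; +x to its back, +y to its left, z up; its front faces the robot, turned up to 0.25 rad. Top level at 56 mm: flush round intake at the back left, black dial front left (axis at x -58, y 52 mm), red rocker front right (pivot at x -56, y -62 mm).
- dial_center (a point): Centre of the dial's flat level top, on its vertical axis, 64 mm above the table; does not turn. Black disc, knurled bevelled rim 75 mm, flat top 67 mm across, 3 mm above a bezel ring (85 mm), so not grippable. A fingertip pressed on the top with 5 to 10 N, 20 to 25 mm from the axis, carries it round by friction; it does not sink.
- speed_dial (a joint): Dial angle, rad, grows clockwise seen from above. Clicks at 0, 0.628, 1.257, 1.885, 2.513 (stops 0.05 beyond); let go, a spring (0.04 N m at most) pulls it into the nearest, within 0.02. Starts at the 3rd, 4th or 5th (seldom poised between two), so it must go anticlockwise by one to three clicks.
- dial_pointer (a point): Middle of the white pointer bar on the dial's top, 23 mm from the axis; turns with the dial. At dial angle 0 it lies 72 degrees left (+y) of the extractor's +x, at 1.257 along +x, at 2.513 72 degrees right. Five dots of growing size on the housing just beyond the bezel, on the far side, mark the clicks.
- green_dot (a point): The green dot, second smallest of the five, on the housing 48.5 mm from the dial's axis: the setting 0.628 rad.
- rocker_on_face (a point): Middle of the far face (ON half, short white bar) of the red rocker, 13 mm from its pivot towards the extractor's +x; moves with it: 67 mm above the table when off, 62 mm when on. Rocker 44 mm long (extractor's x), 26 mm wide, in a frame 3 mm high. Off: near face level, far face rises away at 0.4 rad; on: far face level.
- power_rocker (a joint): Rocker angle, rad: 0 off, 0.4 on. Pressing the far face's middle straight down by 5 mm tips it; it resists with about 4 N, snaps over past half way and stays.
- sanding_block: Cork sanding block wrapped in grey paper, 49 x 92 x 30 mm, loose on the table left of the extractor. Origin at the centre of its underside.
- wax_tin: Round green and white wax tin, 58 mm across, 22 mm high, loose on the table right of the extractor. Origin at the centre of its underside.
- eraser: White eraser in a paper sleeve, 22 x 52 x 12 mm, lying loose on the extractor's top, at the back right behind the rocker. Origin at the centre of its underside.
- sanding_stick: White sanding stick, 13 x 125 x 9 mm, loose on the table left of the extractor's front. Origin at the centre of its underside.

How it is judged:
On the way, in this order (a step that is already met when the one before it is completed fails the run):
1. the dial clicks in at the green dot while the switch is off (value of joint speed_dial between 0.53 and 0.73 rad and velocity of joint speed_dial between -0.1 and 0.1 rad/s and value of joint power_rocker below 0.1 rad), for 0.3 s.
2. the rocker is pressed over to on (value of joint speed_dial between 0.53 and 0.73 rad and value of joint power_rocker above 0.34 rad), for 0.2 s.
At the end, for the whole second after the job is handed in: The dial rests in the click at the green dot (0.628 rad, within 0.1 rad), the rocker is fully over to on (more than 0.34 of 0.4 rad), and the sanding block, sanding stick, wax tin and eraser are within 20 mm of where they were (all of step 2 and velocity of joint speed_dial between -0.1 and 0.1 rad/s and distance of each of sanding_block, wax_tin, eraser, sanding_stick from where it was at the start of the episode below 0.02 m); the robot touches nothing.
It fails at once if the rocker is switched on while the dial is not at the green dot (value of joint power_rocker above 0.3 rad and not (value of joint speed_dial between 0.53 and 0.73 rad)).
It fails at once if the sanding block is lifted or moved by more than 20 mm (distance of sanding_block from where it was at the start of the episode above 0.02 m).
It fails at once if the wax tin is lifted or moved by more than 20 mm (distance of wax_tin from where it was at the start of the episode above 0.02 m).
It fails at once if the eraser is lifted or moved by more than 20 mm (distance of eraser from where it was at the start of the episode above 0.02 m).
It fails at once if the sanding stick is lifted or moved by more than 20 mm (distance of sanding_stick from where it was at the start of the episode above 0.02 m).
It also fails if it takes over 48 s, if anything falls off the work surface, if the arm or the gripper's body presses on something with over 40 N, if the wrist force passes 120 N, or if a joint passes its speed limit or range.

ROBOT

A 7-joint arm with a two-finger parallel gripper is mounted at the origin on a cart in front of the work surface, level with it; the furniture and walls round the work are solid. World frame = base frame: x ahead of the robot, y to its left, z up, the work surface at z = 0. Lengths are in m, angles in rad, forces in N, time in s.
With the tool pointing down it reaches from about 0.4 to 0.85 m from the base axis. Payload 4.5 kg.
Tool frame: the origin (TCP) lies on the centre line of the jaws, within the pads' length; the fingertips stand 17 mm ahead of it and the grasp point (between the pads) lies 2 mm behind it; z points along the fingers, y is the direction in which the jaws open and shut (so a half turn about z gives the same grasp; the last joint's range is limited). The gripper opens to 85 mm and grips with 20 to 120 N. Pads are 22 mm wide; open, the fingers measure 114 mm over their backs; the gripper's body (76 mm by 85 mm) begins 54 mm behind the grasp point. The pads swing forward as they close: fully open they stand 13 mm farther back than shut.
Start: joints at [-1.072, 0.689, -0.195, 1.565, 0.157, 0.902, -0.215], TCP at [0.28, 0.559, 0.248] pointing down, gripper open.
Joint ranges: [-3.01, 3.01], [-0.46, 2.08], [-1.47, 1.51], [0.13, 2.56], [-1, 4.14], [0.04, 2.09], [-2.66, 2.66]. Speed limits (rad/s): [2.57, 2.57, 3.14, 3.14, 3.14, 3.14, 3.14].

INTERFACE

Orientations are given as a unit quaternion [x, y, z, w].
In Python, from workcell import ctrl gives the robot as it stands. The module is installed in compiled form; this text tells all that it offers.
- The arm moves only by the shell command python3 -m jog 'ROWS'. ROWS is JSON, a list of rows, each a list of 7 numbers: the shift along the world's x, y, z in units of 25 mm (1.0 is 25 mm), then the turn, a rotation vector about the world's x, y, z in degrees, then the finger opening in mm, from 0 to 85.4. A call has 1 to 8 rows; each row shifts and turns the commanded pose from where the row before left it; what a row does not reach is not made up. A row lasts 1/12 s, in which the tool goes at most 41.7 mm and 7.16 degrees, less where a joint would pass 70% of its speed; a pose out of reach is approached as far as the arm can. A call is refused whole if a number of a shift passes 1 or a number of a turn 7.16, either way. A call with a gripper value outside its range is refused whole. The fingers move at their own pace and stop on an object; the grip force is fixed at half the most. Time passes only in rows, so rows that do not move let the fingers close. It gives the time, the measured TCP pose, the force and the opening at its end, in the units of the state.
- ctrl.sense(): the state, without advancing time (a new reading comes with each control period).
- ctrl.snapshot(name): name is "side" or "top"; returns a dict with "color" (420x560x3 uint8, red, green, blue), "fov_y" (degrees; the focal length in pixels is half the picture's height over the tangent of half this angle, whatever the lens; pixels are square), "cx", "cy" (the principal point, pixels), "camera_from_world" (4x4, takes a point from world to camera coordinates). Camera axes: x right, y up, looking along -z (the intrinsics and any distortion apply to the point x, -y, -z); pixel columns grow to the right and rows downward; lengths in m; the calibration is good to about 2 mm. A picture is of the moment at which its call begins. There is no depth.
- ctrl.hand_in(): hands the job in, once; it reports no verdict.
The state is a dict: "clock": time; "qpos": joint angles; "qvel": joint speeds; "joint_efforts": joint torques, N m; "position": TCP position; "eef_rot": TCP orientation; "contact_force": force on the tool from outside, world axes, zero at the start; "moment": the same for the moment, N m; "grip_width": finger opening in m.
Only numpy, scipy, OpenCV 4.12 (cv2) and the standard library are available. Lean on these libraries where they do the work, as an engineer would, in place of code of your own. Each camera call takes 0.05 s, during which the arm holds its last target.

## Working session

There is one attempt and no reset: what is moved stays moved. The work goes in short steps, Python scripts to look and compute and a shell command to move; the robot and the scene stay as the last step left them, time stands still between calls to the robot, and variables do not carry over. Pictures are saved under pics/ and viewed, and the job is handed in when it is done.

```bash
mkdir -p pics
python3 - <<'E'
from workcell import ctrl
import cv2,numpy as np,pickle
print(ctrl.sense())
for n in("top","side"):
    s=ctrl.snapshot(n); cv2.imwrite(f"pics/{n}0.png",s["color"][:,:,::-1]); pickle.dump(s,open(f"{n}0.pkl","wb"))
    print({k:v for k,v in s.items() if k!="color"})
E
```

```text
{'clock': 0.0, 'qpos': array([-1.07220429,  0.69000832, -0.19452135,  1.56641278,  0.15728507,
        0.902493  , -0.2150942 ]), 'qvel': array([ 0.00063747,  0.00061007,  0.00086168, -0.00127093, -0.00169128,
        0.00030983, -0.00052072]), 'joint_efforts': array([ 7.98919450e-05, -5.39607739e+01, -1.26668271e+00, -1.58546251e+01,
        8.95668869e-03,  9.38535668e-03, -3.07796165e-05]), 'position': array([0.27989255, 0.55809208, 0.2474507 ]), 'eef_rot': array([ 2.30263417e-01,  9.73127858e-01, -9.51504177e-04, -1.61608020e-04]), 'contact_force': array([ 0.4709546 , -0.66640905,  0.67863974]), 'moment': array([-0.00433095,  0.0300046 ,  0.03619316]), 'grip_width': 0.08518695156976187}
{'fov_y': 48.79350176041922, 'cx': 274.6142878580619, 'cy': 205.95149075670264, 'camera_from_world': array([[-0.01108954, -0.9999067 , -0.00797616,  0.06059554],
       [ 0.99010659, -0.01209598,  0.13979493, -0.59279735],
       [-0.13987836, -0.00634699,  0.99014835, -0.97519026],
       [ 0.        ,  0.        ,  0.        ,  1.        ]])}
{'fov_y': 51.563689102049445, 'cx': 279.5403763178897, 'cy': 211.08270232938816, 'camera_from_world': array([[ 0.95574586, -0.29417414, -0.00337911, -0.55604278],
       [ 0.24840906,  0.80079898,  0.54498984, -0.22692375],
       [-0.15761593, -0.52171119,  0.83843584, -0.79282998],
       [ 0.        ,  0.        ,  0.        ,  1.        ]])}
```

View pics/top0.png

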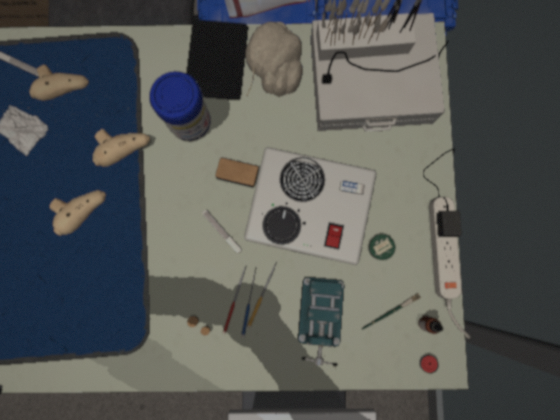

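View pics/side0.png

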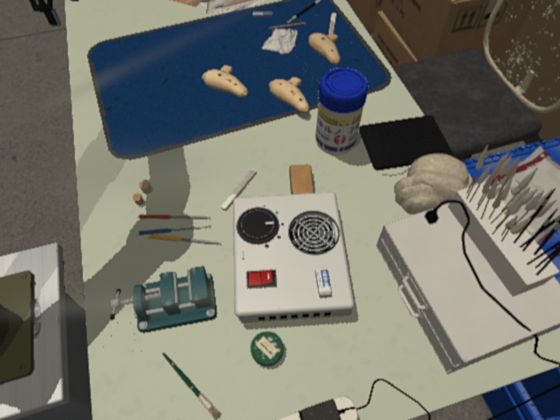

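The top view shows the extractor near (310,205), with the dial at about (282,225), the rocker at (334,236) and the eraser at (351,186). The side view shows the dial at about (258,226) and the rocker at (261,278). I'll zoom in and measure next.

```bash
cat > h.py <<'E'
import numpy as np,cv2,pickle
def K(s):
    f=210/np.tan(np.radians(s["fov_y"]/2)); return f,s["cx"],s["cy"]
def ray(s,u,v,z):
    f,cx,cy=K(s); T=s["camera_from_world"]; R=T[:3,:3]; c=-R.T@T[:3,3]
    d=R.T@np.array([(u-cx)/f,-(v-cy)/f,-1]); return c+d*(z-c[2])/d[2]
def proj(s,p):
    f,cx,cy=K(s); q=s["camera_from_world"]@np.append(p,1); return np.array([cx+f*q[0]/-q[2],cy-f*q[1]/-q[2]])
E
python3 - <<'E'
from h import *
t=pickle.load(open("top0.pkl","rb"));s=pickle.load(open("side0.pkl","rb"))
a=t["color"][140:270,230:385,::-1];b=s["color"][180:330,220:365,::-1]
cv2.imwrite("pics/tz.png",cv2.resize(a,None,fx=5,fy=4.5*5/4.5*0+5*0.9,interpolation=cv2.INTER_CUBIC) if 0 else cv2.resize(a,None,fx=4.6,fy=4.6,interpolation=cv2.INTER_CUBIC))
cv2.imwrite("pics/sz.png",cv2.resize(b,None,fx=4,fy=4,interpolation=cv2.INTER_CUBIC))
for n,i,(u0,u1,v0,v1) in(("top",t,(230,385,140,270)),("side",s,(220,365,180,330))):
    c=i["color"]; h=cv2.cvtColor(c,cv2.COLOR_RGB2HSV)
    m=np.zeros(c.shape[:2],np.uint8); m[v0:v1,u0:u1]=1
    red=((h[...,0]<8)|(h[...,0]>172))&(h[...,1]>130)&(h[...,2]>60)&(m>0)
    blk=(h[...,2]<55)&(m>0)
    grn=(h[...,0]>35)&(h[...,0]<85)&(h[...,1]>90)&(m>0)
    body=(h[...,2]>110)&(h[...,1]<28)
    for nm,k in(("red",red),("blk",blk),("grn",grn)):
        cs,_=cv2.findContours(k.astype(np.uint8),cv2.RETR_EXTERNAL,cv2.CHAIN_APPROX_NONE)
        for q in sorted(cs,key=cv2.contourArea)[::-1][:3]:
            M=cv2.boundingRect(q); A=cv2.contourArea(q)
            print(n,nm,A,M, cv2.fitEllipse(q) if len(q)>=5 else "", cv2.minAreaRect(q))
E
```

```text
top red 225.0 (326, 225, 16, 22) ((333.5902404785156, 235.4795684814453), (12.977742195129395, 24.28074836730957), 12.812877655029297) ((333.58233642578125, 235.62940979003906), (12.256571769714355, 20.933792114257812), 12.528807640075684)
top blk 934.0 (264, 207, 36, 36) ((281.4274597167969, 224.8204803466797), (34.37294006347656, 34.65380859375), 98.75630187988281) ((281.5, 225.0), (34.64822769165039, 34.64822769165039), 45.0)
top blk 26.5 (319, 170, 5, 22) ((319.7854919433594, 180.46755981445312), (5.9225850105285645, 18.187149047851562), 3.7559545040130615) ((321.285888671875, 180.56768798828125), (3.6791181564331055, 21.076091766357422), 3.012787342071533)
top blk 22.0 (281, 163, 9, 26) ((289.0128479003906, 177.1796875), (15.158025741577148, 26.637479782104492), 9.01982593536377) ((283.9034118652344, 175.04421997070312), (5.693114280700684, 25.70398712158203), 12.26477336883545)
side red 286.5 (248, 270, 25, 16) ((259.8234558105469, 277.50958251953125), (13.983160018920898, 28.99551010131836), 82.03233337402344) ((260.3069152832031, 277.5693054199219), (13.33349895477295, 24.57741928100586), 84.2894058227539)
side blk 1050.5 (238, 208, 41, 36) ((257.4974060058594, 225.73171997070312), (33.43868637084961, 40.09771728515625), 86.55276489257812) ((257.66217041015625, 225.52700805664062), (39.94895553588867, 34.68818664550781), 9.462322235107422)
side blk 34.5 (289, 221, 7, 20) ((292.330078125, 230.23548889160156), (6.1473798751831055, 16.5640811920166), 3.9366047382354736) ((291.4266052246094, 230.37371826171875), (5.14101505279541, 18.98670196533203), 6.709836959838867)
side blk 17.5 (280, 315, 7, 4) ((283.146240234375, 316.54144287109375), (3.435412883758545, 7.469099998474121), 87.80244445800781) ((283.0, 316.5), (3.0, 6.0), 90.0)
side grn 0.0 (276, 212, 2, 1)  ((276.5, 212.0), (1.0, 0.0), 180.0)
side grn 0.0 (282, 317, 1, 1)  ((282.0, 317.0), (0.0, 0.0), 0.0)
```

View pics/tz.png

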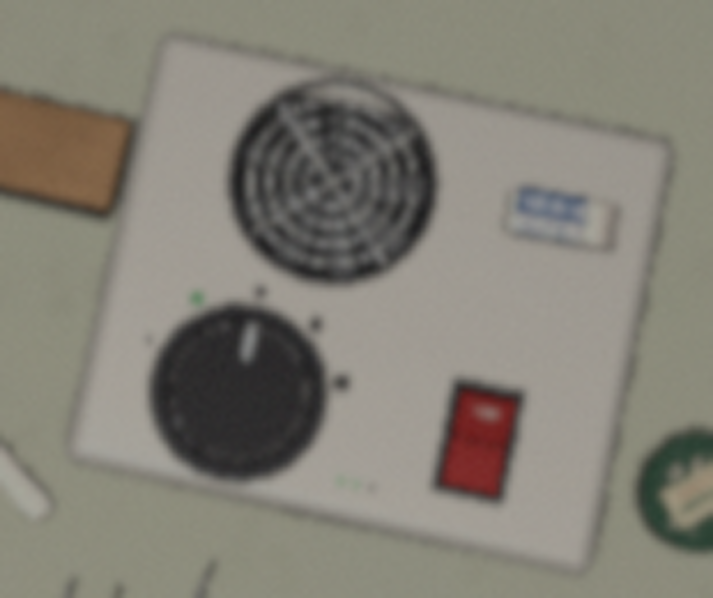

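View pics/sz.png

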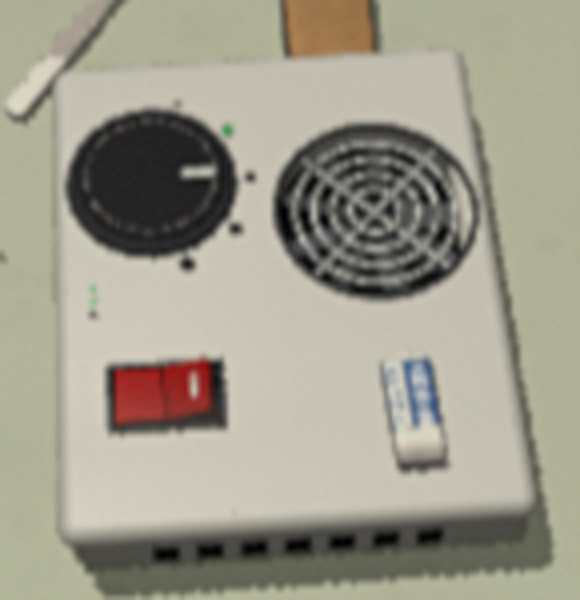

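Close up, the pointer lines up with the third dot, so the dial is at 1.257 rad and needs one click (36°) anticlockwise. The rocker is off. Next I'll work out positions from both views.

Run:
```python
from h import *
t=pickle.load(open("top0.pkl","rb"));s=pickle.load(open("side0.pkl","rb"))
T=lambda x,y:(230+(x+.5)/4.6-.5,140+(y+.5)/4.6-.5); S=lambda x,y:(220+x/4,180+y/4)
def tri(a,b):
    A=[];B=[]
    for i,(u,v) in((t,a),(s,b)):
        p=ray(i,u,v,0);q=ray(i,u,v,.1);d=(q-p)/np.linalg.norm(q-p);P=np.eye(3)-np.outer(d,d);A.append(P);B.append(P@p)
    x=np.linalg.solve(sum(A),sum(B)); return x,np.linalg.norm(A[0]@x-B[0])*2e3
F={"dial":((281.45,224.9),(257.6,225.6),.062),"ptr":(T(249,342),S(199,171),.064),"green":(T(197,297),S(228,129),.056),
"dot1":(T(150,339),S(178,103),.056),"dot3":(T(260,292),S(250,176),.056),"dot4":(T(316,324),S(235,228),.056),"dot5":(T(342,382),S(187,264),.056),"bar":(T(487,412),S(194,385),.067),"rock":((333.6,235.6),(260.2,277.5),.060),
"BL":(T(165,38),S(465,53),.056),"BR":(T(668,143),S(537,497),.056),"FR":(T(585,568),S(62,525),.056),"FL":(T(75,458),S(57,75),.056),"er":(T(562,218),S(414,412),.062)}
for k,(a,b,z) in F.items(): 
    x,e=tri(a,b); print(k,ray(t,*a,z)[:2].round(4),ray(s,*b,z)[:2].round(4),x.round(4),round(e,1))
for i,p in((t,(35,)),(s,(40,))): print(K(i)[0])
```

```text
dial [0.5495 0.0394] [0.5484 0.0358] [0.5496 0.0394 0.0561] 1.0
ptr [0.5728 0.0342] [0.5725 0.0338] [0.5727 0.0342 0.0634] 0.3
green [0.5954 0.0583] [0.5945 0.0579] [0.5951 0.0583 0.0554] 0.9
dot1 [0.5757 0.0806] [0.5749 0.0804] [0.5754 0.0806 0.0557] 0.8
dot3 [0.5974 0.0286] [0.5968 0.0284] [0.5972 0.0286 0.0557] 0.6
dot4 [0.5819 0.0025] [0.5812 0.0025] [0.5815 0.0025 0.0561] 0.7
dot5 [ 0.5544 -0.0092] [ 0.5536 -0.0095] [ 0.554  -0.0092  0.0554] 0.8
bar [ 0.5385 -0.0752] [ 0.538  -0.0755] [ 0.5383 -0.0753  0.0665] 0.5
rock [ 0.5254 -0.0717] [ 0.5237 -0.0703] [ 0.5244 -0.0714  0.0624] 1.8
BL [0.7211 0.0723] [0.7245 0.0663] [0.7258 0.0723 0.0465] 4.1
BR [ 0.6666 -0.1663] [ 0.6682 -0.1665] [ 0.6674 -0.1664  0.0558] 1.5
FR [ 0.4667 -0.1197] [ 0.4655 -0.1173] [ 0.4661 -0.119   0.0605] 1.1
FL [0.5203 0.116 ] [0.5207 0.1152] [0.5205 0.116  0.0548] 0.4
er [ 0.63   -0.1138] [ 0.6291 -0.1151] [ 0.63   -0.1141  0.0595] 0.7
463.0122210492173
434.7573833638534
```

Run:
```python
import numpy as np
W=np.array([[.5755,.0805],[.595,.0582],[.5971,.0285],[.5817,.0025],[.5541,-.0093],[.5383,-.0753]])
a=np.radians(72-36*np.arange(5)); M=np.c_[-.058+.0485*np.cos(a),.052+.0485*np.sin(a)]; M=np.r_[M,[[-.043,-.062]]]
mc,wc=M.mean(0),W.mean(0); H=(M-mc).T@(W-wc); th=np.arctan2(H[0,1]-H[1,0],H[0,0]+H[1,1]); R=np.array([[np.cos(th),-np.sin(th)],[np.sin(th),np.cos(th)]])
t=wc-R@mc; g=lambda x,y:(R@[x,y]+t).round(4)
print(th,(M@R.T+t-W)*1e3); d=g(-.058,.052); print("dial",d,"on",g(-.043,-.062))
p=np.array([.5727,.0341])-d; print("ptr",np.degrees(np.arctan2(p[1],p[0])-th),np.hypot(*p))
for k in range(-60,181,15): print(k,(d+.022*np.array([np.cos(th+np.radians(k)),np.sin(th+np.radians(k))])).round(4))
```

```text
-0.23260748588383098 [[-0.17343713  0.20698937]
 [-0.13789722 -0.22717501]
 [ 0.20388002 -0.40220261]
 [ 0.01921866 -0.00684829]
 [-0.03907035  0.23899233]
 [ 0.12730602  0.19024421]]
dial [0.5501 0.0393] on [ 0.5384 -0.0751]
ptr 0.3698471301992216 0.023190515302597265
-60 [0.5564 0.0182]
-45 [0.5617 0.0206]
-30 [0.5661 0.0242]
-15 [0.5695 0.0289]
0 [0.5715 0.0342]
15 [0.5721 0.0399]
30 [0.5712 0.0456]
45 [0.5688 0.0509]
60 [0.5652 0.0553]
75 [0.5605 0.0587]
90 [0.5552 0.0607]
105 [0.5495 0.0613]
120 [0.5438 0.0604]
135 [0.5385 0.058 ]
150 [0.5341 0.0544]
165 [0.5307 0.0497]
180 [0.5287 0.0444]
```

Both views agree to within 0.5 mm: the dial centre is at (0.5501, 0.0393), yaw is -0.233, and the ON face is at (0.538, -0.075). Now I'll move over the dial with the fingers closed.

```bash
python3 -m jog '[[0.48,-0.88,0,0,0,0,0],[0.48,-0.88,0,0,0,0,0],[0.48,-0.88,0,0,0,0,0],[0.48,-0.88,0,0,0,0,0],[0.48,-0.88,0,0,0,0,0],[0.48,-0.88,0,0,0,0,0],[0.48,-0.88,0,0,0,0,0],[0.48,-0.88,0,0,0,0,0]]'
python3 -m jog '[[0.48,-0.88,0,0,0,0,0],[0.48,-0.88,0,0,0,0,0],[0.48,-0.88,0,0,0,0,0],[0.48,-0.88,0,0,0,0,0],[0.48,-0.88,0,0,0,0,0],[0.48,-0.88,0,0,0,0,0],[0.48,-0.88,0,0,0,0,0],[0.48,-0.88,0,0,0,0,0]]'
python3 -m jog '[[0.48,-0.88,0,0,0,0,0],[0.48,-0.88,0,0,0,0,0],[0.48,-0.88,0,0,0,0,0],[0.48,-0.88,0,0,0,0,0],[0.48,-0.88,0,0,0,0,0],[0.48,-0.88,0,0,0,0,0],[0.48,-0.88,0,0,0,0,0],[0,0,0,0,0,0,0]]'
```

```text
clock: 0.77
position: [0.3764, 0.3814, 0.248]
eef_rot: [0.23, 0.973, -0.0, -0.0]
contact_force: [0.6, 0.4, 0.2]
grip_width: 0.0001
clock: 1.43
position: [0.4724, 0.2054, 0.248]
eef_rot: [0.23, 0.973, -0.0, -0.0]
contact_force: [0.5, -0.4, -0.2]
grip_width: 0.0002
clock: 2.1
position: [0.5582, 0.0459, 0.2477]
eef_rot: [0.235, 0.972, -0.002, 0.001]
contact_force: [0.7, -0.4, -0.5]
grip_width: 0.0001
```

```bash
python3 -m jog '[[0.22,-0.36,-0.9,0,0,0,0],[0.21,-0.36,-0.9,0,0,0,0],[0,0,-0.9,0,0,0,0],[0,0,-0.9,0,0,0,0],[0,0,-0.9,0,0,0,0],[0,0,-0.9,0,0,0,0],[0,0,-0.5,0,0,0,0],[0,0,0,0,0,0,0]]'
python3 - <<'E'
from workcell import ctrl
import cv2
print(ctrl.sense()["position"],ctrl.sense()["eef_rot"],ctrl.sense()["contact_force"],ctrl.sense()["moment"])
s=ctrl.snapshot("side"); cv2.imwrite("pics/s1.png",cv2.resize(s["color"][150:330,180:365,::-1],None,fx=3,fy=3,interpolation=cv2.INTER_CUBIC))
E
```

```text
clock: 2.77
position: [0.5645, 0.0349, 0.0979]
eef_rot: [0.23, 0.973, -0.001, -0.003]
contact_force: [-1.2, -0.4, 0.6]
grip_width: -0.0003
[0.56450554 0.03485415 0.09788052] [ 0.22998472  0.97318933 -0.00100221 -0.00292523] [-1.19697133 -0.39562188  0.61693939] [ 0.01286584 -0.0303104  -0.00345052]
```

View pics/s1.png

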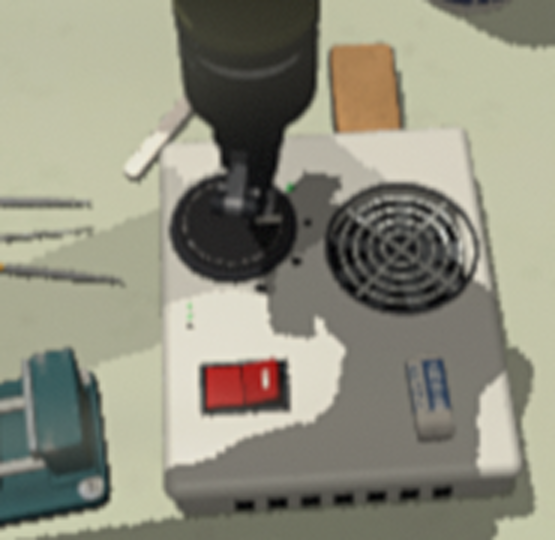

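The fingers are closed and sit above the dial just short of the planned spot, at crop pixel (235,208). The rocker is still off. Next I'll correct the offset and go down to contact.

```bash
python3 -m jog '[[0.18,-0.28,-0.3,0,0,0,0],[0,0,-0.2,0,0,0,0],[0,0,0,0,0,0,0]]'
```

```text
clock: 3.07
position: [0.5717, 0.0267, 0.0881]
eef_rot: [0.231, 0.973, -0.0, 0.0]
contact_force: [0.2, 0.1, 0.2]
grip_width: 0.0001
```

```bash
python3 -m jog '[[0,0,0,0,0,0,0]]';python3 -m jog '[[0,0,-0.1,0,0,0,0],[0,0,0,0,0,0,0]]';python3 -m jog '[[0,0,-0.08,0,0,0,0],[0,0,0,0,0,0,0]]'
```

```text
clock: 3.15
position: [0.5716, 0.0275, 0.0886]
eef_rot: [0.231, 0.973, 0.0, 0.0]
contact_force: [-0.4, 0.6, -0.1]
grip_width: 0.0
clock: 3.32
position: [0.5714, 0.0279, 0.0859]
eef_rot: [0.23, 0.973, 0.0, 0.0]
contact_force: [-0.6, 0.1, -1.1]
grip_width: 0.0002
clock: 3.48
position: [0.5713, 0.0278, 0.0837]
eef_rot: [0.23, 0.973, 0.0, -0.0]
contact_force: [0.2, -0.4, -0.8]
grip_width: -0.0001
```

```bash
python3 -m jog '[[-0.05,0.03,-0.06,0,0,0,0],[0,0,0,0,0,0,0]]';python3 -m jog '[[0,0,-0.05,0,0,0,0],[0,0,0,0,0,0,0]]';python3 -m jog '[[0,0,-0.04,0,0,0,0],[0,0,0,0,0,0,0]]'
```

```text
clock: 3.65
position: [0.5697, 0.0287, 0.0821]
eef_rot: [0.23, 0.973, 0.0, -0.0]
contact_force: [-0.8, 0.2, -0.3]
grip_width: 0.0002
clock: 3.82
position: [0.5701, 0.0286, 0.0812]
eef_rot: [0.23, 0.973, 0.0, 0.0]
contact_force: [-0.5, -0.1, 0.6]
grip_width: 0.0004
clock: 3.98
position: [0.5702, 0.0287, 0.081]
eef_rot: [0.23, 0.973, 0.0, 0.0]
contact_force: [-2.1, 0.3, 7.4]
grip_width: 0.0001
```

```bash
python3 -m jog '[[0.021,0.043,0,0,0,3,0],[0.019,0.044,0,0,0,3,0],[0.016,0.045,0,0,0,3,0],[0.014,0.045,0,0,0,3,0]]'; python3 -m jog '[[0.012,0.046,0,0,0,3,0],[0.009,0.047,0,0,0,3,0],[0.007,0.047,0,0,0,3,0],[0.004,0.047,0,0,0,3,0]]'
```

```text
clock: 4.32
position: [0.5719, 0.0331, 0.081]
eef_rot: [0.126, 0.992, 0.0, 0.0]
contact_force: [-1.4, 0.2, 8.8]
grip_width: -0.0002
clock: 4.65
position: [0.5727, 0.0379, 0.081]
eef_rot: [0.022, 1.0, 0.0, 0.0]
contact_force: [-3.0, 0.4, 8.9]
grip_width: -0.0001
```

```bash
python3 -m jog '[[0.001,0.047,0,0,0,3,0],[-0.001,0.047,0,0,0,3,0],[-0.003,0.047,0,0,0,3,0],[-0.006,0.047,0,0,0,3,0],[0,0,0,0,0,0,0]]'
python3 - <<'E'
from workcell import ctrl
import cv2
s=ctrl.snapshot("side"); cv2.imwrite("pics/s2.png",cv2.resize(s["color"][180:260,220:300,::-1],None,fx=6,fy=6,interpolation=cv2.INTER_CUBIC))
E
```

```text
clock: 5.07
position: [0.5725, 0.0428, 0.081]
eef_rot: [-0.083, 0.997, 0.0, 0.0]
contact_force: [-1.8, 0.6, 9.0]
grip_width: -0.0001
```

View pics/s2.png

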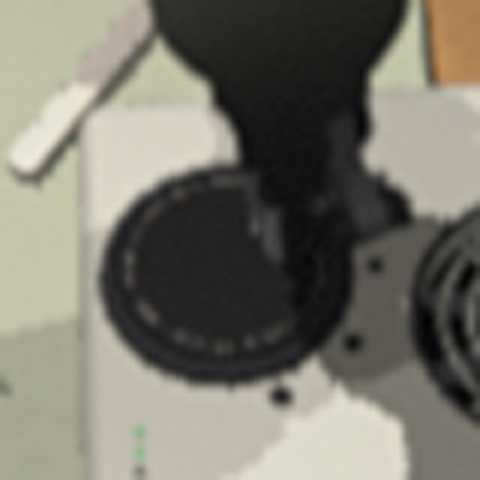

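The finger hides the pointer, so I'll lift clear and look.

```bash
python3 -m jog '[[0,0,0.1,0,0,0,0],[0,0,0.4,0,0,0,0],[0,0,0.9,0,0,0,0],[0,0,0.9,0,0,0,0],[-0.9,-0.2,0.4,0,0,0,0],[-0.9,-0.2,0,0,0,0,0],[-0.9,-0.2,0,0,0,0,0],[0,0,0,0,0,0,0]]'
python3 - <<'E'
from workcell import ctrl
import cv2
s=ctrl.snapshot("side"); cv2.imwrite("pics/s3.png",cv2.resize(s["color"][180:300,220:340,::-1],None,fx=5,fy=5,interpolation=cv2.INTER_CUBIC))
E
```

```text
clock: 5.78
position: [0.4996, 0.0252, 0.148]
eef_rot: [-0.082, 0.997, -0.001, -0.003]
contact_force: [-1.2, 0.2, -0.1]
grip_width: 0.0003
```

View pics/s3.png

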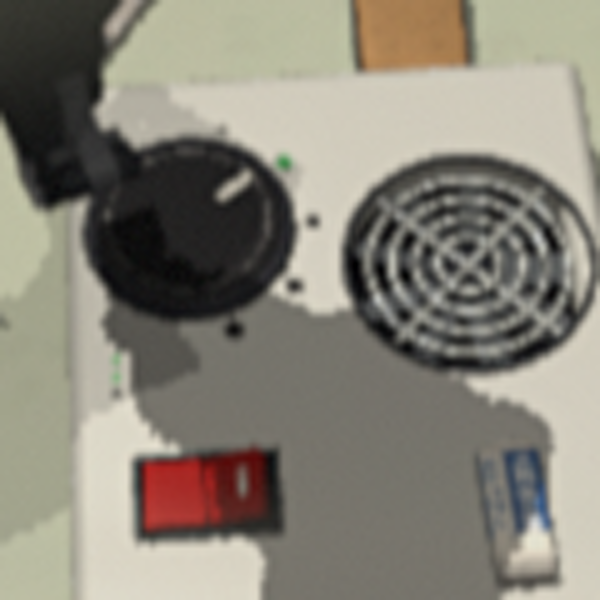

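The pointer at crop (236,185) now aims at the green dot at (285,161), and the rocker is still off. I'll check the angle numerically.

```bash
python3 - <<'E'
from h import *
s=pickle.load(open("side0.pkl","rb"))
p=ray(s,220+236/5,180+185/5,.064)[:2]-[.5501,.0393]
print(p,np.hypot(*p),1.2566-(np.arctan2(p[1],p[0])+.2326))
E
python3 -m jog '[[0.5,-0.9,0,0,0,-5,0],[0.5,-0.9,0,0,0,-5,0],[0.4,-0.9,0,0,0,-5,0],[0.2,-0.9,0,0,0,-5,0],[0,-0.4,0,0,0,-2.5,0],[0,0,0,0,0,0,0],[0,0,0,0,0,0,0]]'
```

```text
[0.0213298  0.00873773] 0.02305012299832907 0.6352031840956837
clock: 6.42
position: [0.545, -0.072, 0.1476]
eef_rot: [0.114, 0.994, 0.0, -0.0]
contact_force: [-0.5, -0.6, 0.3]
grip_width: 0.0002
```

The dial reads 0.635 rad, clicked in at the green dot. Now for the rocker.

```bash
python3 -m jog '[[-0.18,-0.14,-0.5,0,0,0,0],[0,0,-0.9,0,0,0,0],[0,0,-0.6,0,0,0,0],[0,0,0,0,0,0,0],[0,0,0,0,0,0,0]]'
```

```text
clock: 6.83
position: [0.54, -0.0739, 0.0973]
eef_rot: [0.112, 0.994, 0.001, -0.001]
contact_force: [0.5, 0.0, -0.1]
grip_width: 0.0003
```

```bash
python3 -m jog '[[0,-0.05,-0.2,0,0,0,0],[0,0,-0.14,0,0,0,0],[0,0,0,0,0,0,0]]'; python3 -m jog '[[0,0,-0.1,0,0,0,0],[0,0,-0.1,0,0,0,0],[0,0,0,0,0,0,0]]';  python3 -m jog '[[0,0,-0.1,0,0,0,0],[0,0,-0.08,0,0,0,0],[0,0,0,0,0,0,0]]'
```

```text
clock: 7.08
position: [0.5406, -0.0773, 0.0892]
eef_rot: [0.114, 0.993, 0.0, 0.0]
contact_force: [-0.4, -0.3, -0.3]
grip_width: -0.0002
clock: 7.33
position: [0.5412, -0.0776, 0.0842]
eef_rot: [0.114, 0.993, 0.0, 0.001]
contact_force: [1.0, -0.8, 1.6]
grip_width: 0.0
clock: 7.58
position: [0.5399, -0.0774, 0.0791]
eef_rot: [0.114, 0.993, -0.0, -0.001]
contact_force: [-0.2, -0.4, -0.3]
grip_width: -0.0002
```

```bash
python3 -m jog '[[0,0,-0.05,0,0,0,0],[0,0,0,0,0,0,0],[0,0,0,0,0,0,0]]'; python3 -m jog '[[0,0,0.3,0,0,0,0],[0,0,0.9,0,0,0,0],[0,0,0.9,0,0,0,0],[-0.9,0,0.9,0,0,0,0],[-0.9,0,0.9,0,0,0,0],[-0.9,0,0.5,0,0,0,0],[-0.9,0,0,0,0,0,0],[0,0,0,0,0,0,0]]'
python3 - <<'E'
from workcell import ctrl
import cv2,pickle
s=ctrl.snapshot("side"); pickle.dump(s,open("s4.pkl","wb")); cv2.imwrite("pics/s4.png",cv2.resize(s["color"][150:330,200:370,::-1],None,fx=3.3,fy=3.3,interpolation=cv2.INTER_CUBIC))
E
```

```text
clock: 7.83
position: [0.5399, -0.0774, 0.079]
eef_rot: [0.114, 0.993, -0.0, -0.0]
contact_force: [-2.4, 0.2, 8.1]
grip_width: -0.0
clock: 8.5
position: [0.4448, -0.0781, 0.189]
eef_rot: [0.114, 0.993, -0.001, -0.003]
contact_force: [-0.6, -0.1, 0.1]
grip_width: -0.0004
```

View pics/s4.png

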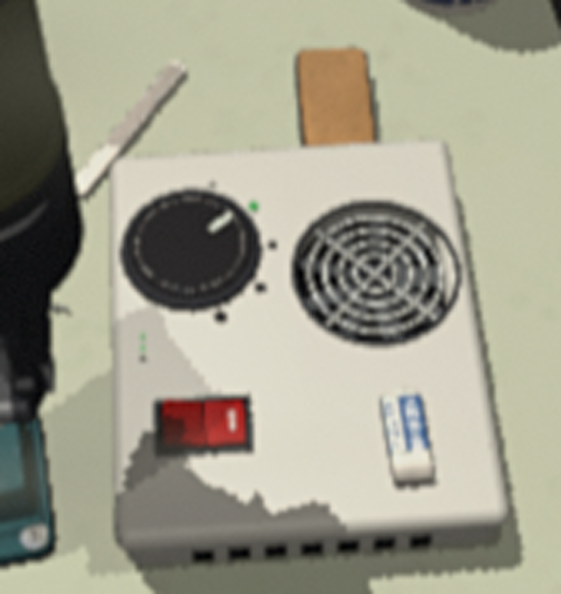

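The pointer at (222,221) is on the green dot, and the eraser, block and stick look unmoved. I'll check the rocker's height from where the bar appears, and compare all loose objects.

Run:
```python
from h import *
from workcell import ctrl
a=pickle.load(open("side0.pkl","rb"));b=pickle.load(open("s4.pkl","rb"))
for n,i in(("before",a),("after",b)):
    c=i["color"][268:288,262:276]; g=c[...,1].astype(float); g=np.clip(g-110,0,None)
    ys,xs=np.mgrid[268:288,262:276]
    m=(c.min(2)>110); m[:, 12:]=False
    print(n,m.sum(),(xs[m].mean(),ys[m].mean()) if m.any() else "")
for x,z in((-.043,.067),(-.043,.062)): 
    R=np.array([.5384,-.0751,z]);print("pred",z,proj(a,R))
t=ctrl.snapshot("top"); cv2.imwrite("pics/t5.png",cv2.resize(t["color"][140:270,200:400,::-1],None,fx=4,fy=4,interpolation=cv2.INTER_CUBIC))
print(ctrl.sense()["position"])
```

```text
before 39 (np.float64(267.71794871794873), np.float64(274.20512820512823))
after 47 (np.float64(268.0851063829787), np.float64(275.0))
pred 0.067 [268.64656437 275.99388272]
pred 0.062 [268.71396738 277.15413868]
[ 0.44987683 -0.07762812  0.18872179]
```

View pics/t5.png

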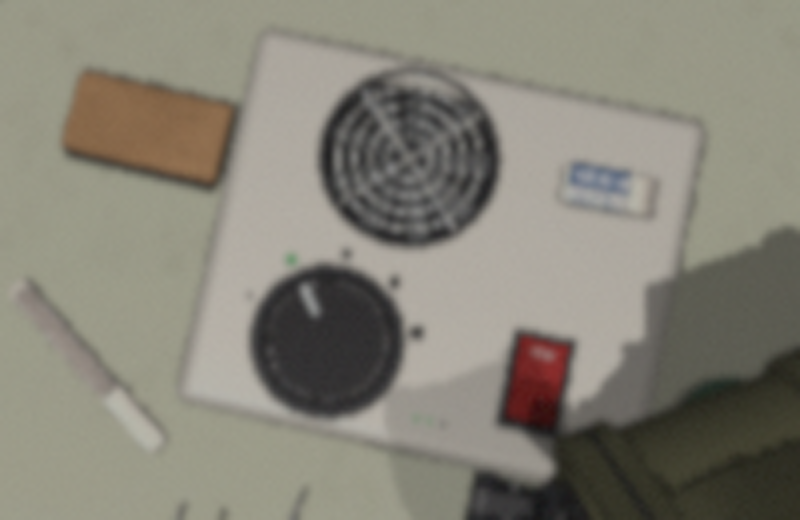

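The top view confirms that the dial points at the green dot. The bar moved about 1 px down the image, as predicted for ON. The arm hides the wax tin here, so I'll check it in the full side view.

```bash
python3 -m jog '[[0,0,0.9,0,0,0,0],[0,0,0.9,0,0,0,0],[0,0,0,0,0,0,0]]'
python3 - <<'E'
from workcell import ctrl
from h import *
s=ctrl.snapshot("side"); a=pickle.load(open("side0.pkl","rb"))
v=np.vstack([a["color"][150:390,180:400],s["color"][150:390,180:400]]) if 0 else np.hstack([a["color"][150:390,200:370],s["color"][150:390,200:370]])
cv2.imwrite("pics/s6.png",cv2.resize(v[:,:,::-1],None,fx=2.3,fy=2.3,interpolation=cv2.INTER_CUBIC))
E
```

```text
clock: 8.85
position: [0.4538, -0.0771, 0.2361]
eef_rot: [0.114, 0.993, 0.001, 0.003]
contact_force: [0.0, -0.1, -0.0]
grip_width: -0.0001
```

View pics/s6.png

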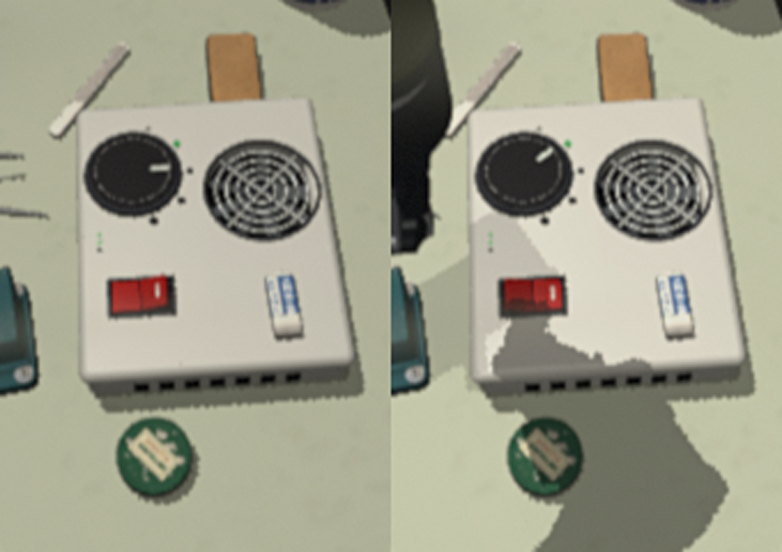

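Before (left) and after (right) show the tin, eraser, block and stick unmoved. The dial is on green, the rocker has tipped, and the arm is clear.

```bash
python3 -m jog '[[0,0,0,0,0,0,0],[0,0,0,0,0,0,0]]'; python3 -c "
from workcell import ctrl
print(ctrl.hand_in())"
```

```text
clock: 9.07
position: [0.4504, -0.0775, 0.2325]
eef_rot: [0.114, 0.993, 0.0, -0.001]
contact_force: [-0.0, 0.6, -0.3]
grip_width: 0.0001
the job is handed in; nothing more can be done
None
```

The extractor is set for hand sanding: the dial rests at the green dot and the switch is on. I handed the job in at about 9 s of the 48 s allowed.

- **Dial:** It started at the third click. I pressed the closed fingertips on its top with 7 to 9 N and turned it one click (36°) anticlockwise. After lifting off I measured about 0.635 rad against the 0.628 setting, with the rocker still off.
- **Rocker:** I pressed the far face until it snapped over. The fingertips then met a firm stop with the face about 62 mm above the table, which is its ON height. The white bar's shift in the side view (about 1 pixel) matches ON, though that picture check alone is weak at this resolution.
- **Loose objects:** Before and after pictures show the sanding block, sanding stick, wax tin and eraser where they were, judged by eye. The near end of the stick was partly hidden by the arm in the last side view, but the last top view showed all of it.
- **Arm:** It finished about 0.23 m above the table, with only sensor noise on the force reading.

No check failed or disagreed.

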